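# Log the optical cell, then set its clamp screw a quarter turn off the seat

## Task

Pick up the yellow handheld scanner, hold it level and steady for about two seconds with the window under its head some 5 cm straight above the barcode label on the blue clamp, and lay it flat on the bench again without dropping it. Then turn the clamp's orange wing screw clockwise until it seats, back it off a quarter turn, and finish there with the gripper still holding the screw: do not let go. Leave the two bottles and the beaker where they stand.

Things in the scene. Friction and masses are not known exactly. Their poses are not given: they have to be found in the camera images.
- clamp: Immovable cell clamp. Blue base plate 110 (x) x 200 (y) x 12 mm; origin on the bench under the screw's axis, plate from y = -140 to +60 mm. Over the 64 mm wide steel and glass cell on the axis is a bridge: aluminium bar 30 (x) x 108 (y) mm, top 100 mm above the bench, on two posts at y = +-42 mm with nuts reaching 105 mm. The wing screw stands on the bar. z up.
- label (a point): Centre of the white 52 x 52 mm barcode label with black bars, lying face up on the clamp's base plate, 95 mm towards the clamp's -y from the screw's axis and 13 mm above the bench. Axes as the clamp's.
- clamp_screw (a joint): Angle of the orange wing screw, rad; grows when turned clockwise seen from above. Hard stop (seated, pad pressed on the cell) at 4.0; it starts 1.2 to 2.8 rad short of that. It takes about 0.08 N m to turn, stays where it is left and neither rises nor sinks. A quarter turn is 1.57 rad.
- screw_grip (a point): Grip point on the screw's axis, 133 mm above the bench. The wing is an upright plate 46 mm long, 12 mm thick, from 111 to 149 mm above the bench, white stripe on top of one half; black hub 26 mm across below it. Axes turn with the screw: x along the wing (to the striped half), y across it, z up. At joint value v, x points at the clamp's yaw minus v. Free space all round.
- scanner: Loose handheld scanner, about 160 g, lying flat: yellow handle 26 mm wide (y), x = -85 to +50 mm, from 8 to 36 mm above the bench (black foot under the rear end); white head 50 (x) x 46 (y) x 36 mm high at x = 50 to 100 mm. Origin on the underside near the balance point: grip the handle there from above, across y. z up.
- window (a point): Centre of the scanner's reading window on the underside of its head, 75 mm ahead (+x) of the scanner's origin and level with the underside (z = 0); it reads straight down. Axes as the scanner's.
- green_bottle: Loose green plastic bottle with white cap, 56 mm across, 110 mm tall; a bystander. Origin at the centre of its underside.
- blue_bottle: Loose light blue plastic bottle with white cap, 60 mm across, 120 mm tall; a bystander. Origin at the centre of its underside.
- beaker: Loose empty glass beaker, 72 mm across, 90 mm tall; a bystander. Origin at the centre of its underside.

How it is judged:
By the outcome, as a careful person would: the job done as asked, in the order asked, and still so for the second after the job is handed in, while the arm keeps its last pose, push and grip.
It also fails if it takes over 72 s, if anything falls off the work surface, if the arm or the gripper's body presses on something with over 40 N, if the wrist force passes 120 N, or if a joint passes its speed limit or range.

## Robot

A 6-joint arm with a two-finger parallel gripper is mounted at the origin on the work surface. World frame = base frame: x ahead of the robot, y to its left, z up, the work surface at z = 0. Lengths are in m, angles in rad, forces in N, time in s.
With the tool pointing down it reaches from about 0.35 to 0.975 m from the base axis. Payload 4.9 kg.
Tool frame: the origin (TCP) lies at the very end of the fingers, on their centre line; the grasp point (between the pads) lies 19 mm behind it; z points along the fingers, y is the line along which they close (so a half turn about z gives the same grasp; the last joint's range is limited). The gripper opens to 85 mm and grips with 20 to 120 N. Pads are 22 mm wide; open, the fingers measure 114 mm over their backs; the gripper's body (76 mm by 85 mm) begins 54 mm behind the grasp point. The pads swing forward as they close: fully open they stand 13 mm farther back than shut.
Start: joints at [-0.119, 0.053, 1.613, -0, 1.476, -0.119], TCP at [0.625, 0, 0.231] pointing down, gripper open.
Joint ranges: [-3.01, 3.01], [-1.01, 2.22], [0.06, 2.58], [-1.02, 4.17], [0.09, 2.62], [-3.14, 3.14]. Speed limits (rad/s): [2.57, 2.57, 3.14, 3.14, 3.14, 3.14].

## Interface

Orientations are given as a rotation vector (axis times angle).
In Python, from station import get_obs, optics, ctrl gives the robot as it stands.
- The arm moves only by the shell command python3 -m pendant 'ROWS' [FORCE]. ROWS is JSON, a list of rows, each a list of 3 entries, a list of its own where there are three numbers: the shift along the tool's x, y, z in mm, then the turn, a rotation vector about the tool's x, y, z in rad, then the opening, from 0 (shut) to 1 (fully open). A call has 1 to 12 rows; each row shifts and turns the commanded pose from where the row before left it, along the tool's axes as they then stand; what a row does not reach is not made up. A row lasts 1/12 s, in which the tool goes at most 41.7 mm and 7.16 degrees, less where a joint would pass 70% of its speed; a pose out of reach is approached as far as the arm can. A call is refused whole if a number of a shift passes 41.7 or a number of a turn 0.125, either way. A call with a gripper value outside its range is refused whole. The fingers move at their own pace and stop on an object; FORCE is the grip in N (left out, the last holds). Time passes only in rows, so rows that do not move let the fingers close. It gives the time, the measured TCP pose, the force, the opening and the grip force at its end, in the units of the state.
- get_obs(): the state, without advancing time (a new reading comes with each control period).
- optics.get_image(name): name is "scene" or "side" or "wrist"; returns the picture (420x560x3 uint8, red, green, blue); there is no depth.
- optics.camera_model(name): a dict with "fx", "fy", "cx", "cy" (pixels), "cam_to_world" (4x4, takes a point from camera to world coordinates). Camera axes: x right, y up, looking along -z (the intrinsics and any distortion apply to the point x, -y, -z); pixel columns grow to the right and rows downward; lengths in m; the calibration is good to about 2 mm. A picture is of the moment at which its call begins: read the wrist's pose just before it. camera_model takes no time and is no camera call; for the wrist camera it gives the pose at the moment of the call.
- ctrl.finish_job(): hands the job in; it is judged then, once.
The state is a dict: "t": time; "q": joint angles; "dq": joint speeds; "effort": joint torques, N m; "tool_pos": TCP position; "tool_rot": TCP orientation; "contact_force": force on the tool from outside, world axes, zero at the start; "wrist_torque": the same for the moment, N m; "opening": finger opening in m; "grip_force": force on a finger pad.
Only numpy, scipy, OpenCV 4.12 (cv2) and the standard library are available. Lean on these libraries where they do the work, as an engineer would, in place of code of your own. Each camera call takes 0.05 s, during which the arm holds its last target. There are 200 camera calls.

## Working session

There is one attempt and no reset: what is moved stays moved. The work goes in short steps, Python scripts to look and compute and a shell command to move; the robot and the scene stay as the last step left them, time stands still between calls to the robot, and variables do not carry over. Pictures are saved under pics/ and viewed, at most 12 in all, crops included, and the job is handed in when it is done.

```bash
ls; mkdir -p pics
cat > h.py <<'E'
import numpy as np,cv2
from station import get_obs,optics,ctrl
def grab(n,f):
    m=optics.camera_model(n); im=optics.get_image(n); cv2.imwrite('pics/'+f,im[:,:,::-1]); return im,m
def ray(m,u,v):
    d=np.zeros(5)
    for k in('dist','distortion'):
        if k in m: d=np.array(m[k],float)
    K=np.array([[m['fx'],0,m['cx']],[0,m['fy'],m['cy']],[0,0,1]])
    p=cv2.undistortPoints(np.array([[[u,v]]],float),K,d)[0,0]
    T=np.array(m['cam_to_world']); return T[:3,3],T[:3,:3]@np.array([p[0],-p[1],-1])
def onz(m,u,v,z):
    o,d=ray(m,u,v); return o+d*(z-o[2])/d[2]
E
python3 - <<'E'
from h import *
a=[]
for n in('scene','side','wrist'):
    im,m=grab(n,n+'0.png'); print(n,{k:np.round(v,3).tolist() if k!='name' else v for k,v in m.items()})
print(get_obs())
E
```

```text
pics
scene {'fx': 390.365, 'fy': 390.365, 'cx': 283.497, 'cy': 209.565, 'cam_to_world': [[-0.508, -0.75, 0.424, 1.087], [0.861, -0.44, 0.254, 0.299], [-0.004, 0.494, 0.869, 1.024], [0.0, 0.0, 0.0, 1.0]]}
side {'fx': 435.484, 'fy': 435.484, 'cx': 284.194, 'cy': 208.923, 'cam_to_world': [[0.858, 0.287, -0.425, 0.19], [-0.513, 0.467, -0.72, -0.749], [-0.009, 0.836, 0.548, 0.704], [0.0, 0.0, 0.0, 1.0]]}
wrist {'fx': 309.636, 'fy': 309.636, 'cx': 280.941, 'cy': 208.773, 'cam_to_world': [[1.0, -0.0, 0.001, 0.624], [0.0, 0.955, 0.297, 0.076], [-0.001, -0.297, 0.955, 0.374], [0.0, 0.0, 0.0, 1.0]]}
{'t': 0.15, 'q': array([-1.18976875e-01,  5.32016529e-02,  1.61397072e+00,  3.83833983e-06,
        1.47599948e+00, -1.18976006e-01]), 'dq': array([ 0.00135467, -0.00167966, -0.0034532 ,  0.00161331, -0.000724  ,
        0.00018573]), 'effort': array([ 5.10442842e-04, -3.94241810e+01, -3.70721948e+01, -1.15854355e-04,
        4.61802789e-03,  5.00508997e-05]), 'tool_pos': array([6.24517599e-01, 7.36114292e-05, 2.30352352e-01]), 'tool_rot': array([-2.22056317e+00, -2.22056043e+00,  1.52812571e-03]), 'contact_force': array([ 0.17994521, -0.24255622,  0.08186566]), 'wrist_torque': array([0.01774953, 0.00055297, 0.04454492]), 'grip_force': 0.0, 'opening': 0.08529041994069426}
```

View pics/scene0.png

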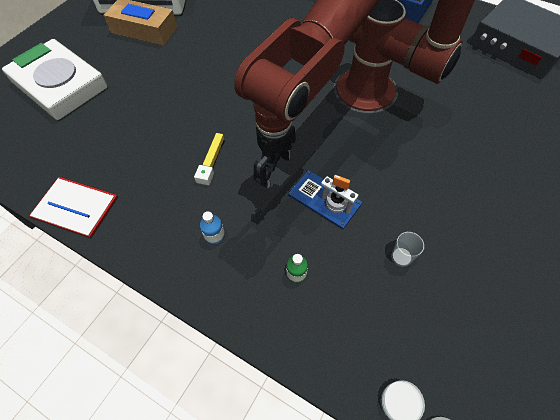

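View pics/side0.png

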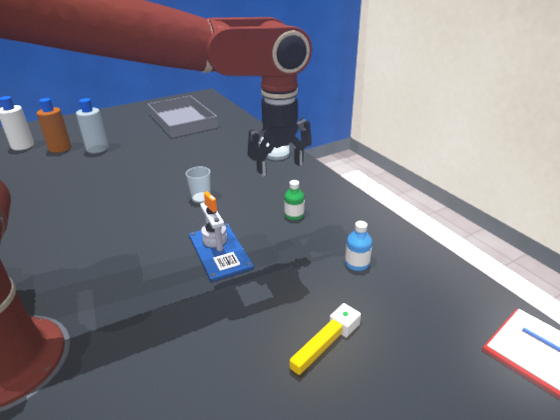

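View pics/wrist0.png

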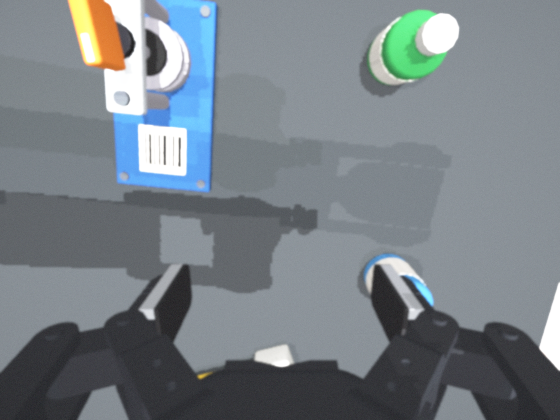

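The scene view shows the scanner at (210,160) with its head towards (204,175), the clamp at (327,198), bottles at (211,228) and (297,268), and the beaker at (406,250). The side view shows the scanner handle at (318,345) and head at (345,319), with the label at (227,261). In the wrist view the label is at (162,150), the wing at about (97,35), and only the tip of the scanner is in frame.

```bash
cat >> h.py <<'E'
def big(mask):
    c,_=cv2.findContours(mask.astype(np.uint8),cv2.RETR_EXTERNAL,cv2.CHAIN_APPROX_NONE)
    return max(c,key=cv2.contourArea)
def cen(c):
    M=cv2.moments(c); return M['m10']/M['m00'],M['m01']/M['m00']
def mask(im,h0,h1,s=120,v=60):
    q=cv2.cvtColor(im,cv2.COLOR_RGB2HSV); return (q[...,0]>=h0)&(q[...,0]<=h1)&(q[...,1]>=s)&(q[...,2]>=v)
def rect(m,c,z):
    P=np.array([onz(m,*p[0],z)[:2] for p in c]); return cv2.minAreaRect((P*1000).astype(np.float32))
def tri(m1,p1,m2,p2):
    o,d=ray(m1,*p1);a,b=ray(m2,*p2);s=np.linalg.lstsq(np.c_[d,-b],a-o,rcond=None)[0];return (o+d*s[0]+a+b*s[1])/2
E
cat > m.py <<'E'
from h import *
S={}
for n in('scene','side','wrist'):
    S[n]=(cv2.imread(f'pics/{n}0.png')[:,:,::-1].copy(),optics.camera_model(n))
for n in('scene','side'):
    im,m=S[n]
    c=big(mask(im,22,34)); print(n,'handle px',cen(c),'z.03',onz(m,*cen(c),.028).round(3),rect(m,c,.030))
    S[n+'h']=cen(c)
    u,v={'scene':(204,175),'side':(345,318)}[n]
    w=np.zeros(im.shape[:2],bool); w[v-25:v+25,u-25:u+25]=True
    w&=(im.min(2)>110)&(im.max(2).astype(int)-im.min(2)<60); h=big(w); S[n+'H']=cen(h); print(' head',cen(h),onz(m,*cen(h),.025).round(3))
    o=big(mask(im,5,16)&(np.arange(420)[:,None]>150)); S[n+'o']=cen(o); print(' wing',cen(o),onz(m,*cen(o),.13).round(3))
for k in'hHo': print(k,tri(S['scene'][1],S['scene'+k],S['side'][1],S['side'+k]).round(3))
im,m=S['wrist']
w=(im.min(2)>150); w[:118]=0;w[182:]=0;w[:,:120]=0;w[:,200:]=0
w=cv2.morphologyEx(w.astype(np.uint8),cv2.MORPH_CLOSE,np.ones((13,13)))
print('label',rect(m,big(w),.013))
b=mask(im,100,120); b[200:]=0
print('plate',rect(m,big(b),.012))
o=big(mask(im,5,16,100)); print('wing wrist',cen(o),onz(m,*cen(o),.13))
for n,us in(('scene',[(212,217,'cap blue',.12),(297,259,'cap green',.11)]),('side',[(361,227,'b',.12),(294,184,'g',.11),(199,172,'beaker rim',.09)])):
    for u,v,t,z in us: print(t,onz(S[n][1],u,v,z).round(3))
E
python3 m.py
```

```text
scene handle px (213.44408602150534, 149.81827956989247) z.03 [ 0.525 -0.299  0.028] ((522.6278076171875, -299.0458679199219), (135.5168914794922, 34.041709899902344), 17.261869430541992)
 head (202.4878587196468, 174.04488594554817) [ 0.618 -0.275  0.025]
 wing (340.6996197718631, 182.38783269961976) [0.498 0.129 0.13 ]
side handle px (314.88048048048046, 346.8382882882883) z.03 [ 0.518 -0.303  0.028] ((522.07373046875, -302.1800537109375), (148.36378479003906, 36.619598388671875), 17.152189254760742)
 head (346.34431306306305, 317.79166666666663) [ 0.616 -0.274  0.025]
 wing (210.7117117117117, 203.82882882882882) [0.493 0.12  0.13 ]
h [ 0.521 -0.301  0.023]
H [ 0.617 -0.274  0.025]
o [0.496 0.128 0.125]
label ((486.90093994140625, 34.3869514465332), (56.046539306640625, 55.515113830566406), 84.60921478271484)
plate ((493.9949645996094, 89.26570129394531), (199.9603271484375, 110.9159164428711), 83.97691345214844)
wing wrist (106.6274445176884, 35.61876510656998) [0.50161883 0.12731908 0.13      ]
cap blue [ 0.761 -0.117  0.12 ]
cap green [0.747 0.133 0.11 ]
b [ 0.755 -0.139  0.12 ]
g [0.737 0.124 0.11 ]
beaker rim [0.554 0.362 0.09 ]
```

The measurements agree. The plate comes out at 200 x 111 mm with clamp yaw about -6°, so the axis is at (0.498, 0.129) and the label at (0.488, 0.0345). The scanner origin is about (0.542, -0.295) at yaw about 16.5°. I'll go above it and look again.

```bash
python3 -m pendant '[[[-10,-3,0],[0,0,0],1],[[-25,-7,0],[0,0,0],1],[[-35,-10,0],[0,0,0],1],[[-35,-10,0],[0,0,0],1],[[-35,-10,0],[0,0,0],1],[[-35,-10,0],[0,0,0],1],[[-35,-10,0],[0,0,0],1],[[-35,-10,0],[0,0,0],1],[[-30,-7,0],[0,0,0],1],[[-20,0,0],[0,0,0],1]]' 40
python3 -m pendant '[[[0,0,0],[0,0,0.107],1],[[0,0,0],[0,0,0.107],1],[[0,0,0],[0,0,0.107],1],[[0,0,0],[0,0,0.107],1],[[0,0,0],[0,0,0.107],1],[[0,0,0],[0,0,0.107],1],[[0,0,0],[0,0,0.107],1],[[0,0,0],[0,0,0.107],1],[[0,0,0],[0,0,0.107],1],[[0,0,0],[0,0,0.107],1],[[0,0,0],[0,0,0.107],1],[[0,0,0],[0,0,0.107],1]]'
python3 -m pendant '[[[0,0,0],[0,0,0],1],[[0,0,0],[0,0,0],1]]'
python3 - <<'E'
from h import *
im,m=grab('wrist','w1.png'); o=get_obs()
R=cv2.Rodrigues(o['tool_rot'])[0]; print(o['t'],o['tool_pos'].round(4),R.round(3).tolist(),o['q'].round(2))
c=big(mask(im,22,34)); r=rect(m,c,.036); print(cen(c),r)
w=(im.min(2)>130)&(im.max(2).astype(int)-im.min(2)<50); w[330:]=0
h=big(w);print('head',cen(h),rect(m,h,.036))
E
```

```text
t: 0.98
tool_pos: [0.5459, -0.2984, 0.2312]
tool_rot: [-2.225, -2.218, 0.002]
contact_force: [-0.1, 0.8, -0.1]
opening: 0.0854
grip_force: 0.0
t: 1.98
tool_pos: [0.5473, -0.2955, 0.231]
tool_rot: [-3.111, -0.44, 0.001]
contact_force: [-0.3, -0.2, 0.5]
opening: 0.0854
grip_force: 0.0
t: 2.15
tool_pos: [0.5475, -0.2954, 0.2311]
tool_rot: [-3.109, -0.453, 0.001]
contact_force: [-0.1, -0.6, -1.1]
opening: 0.0851
grip_force: 0.0
2.2 [ 0.5476 -0.2953  0.2312] [[0.959, 0.285, -0.0], [0.285, -0.959, 0.0], [-0.0, -0.0, -1.0]] [-0.61  0.05  1.62 -0.    1.48  0.67]
(279.77638948729, 221.9536119488726) ((526.7876586914062, -299.40570068359375), (130.8539581298828, 27.332866668701172), 16.569520950317383)
head (460.96606057595176, 158.74626989252653) ((574.23974609375, -461.4282531738281), (432.7373046875, 289.7062072753906), 31.46888542175293)
```

View pics/w1.png

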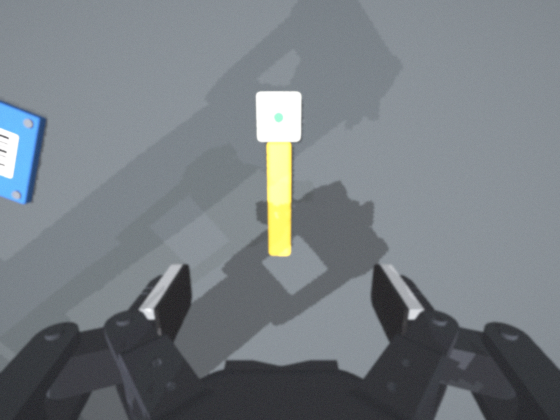

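The head is at (279,117) and the handle at (280,200). The yaw already matches (16.57° against the tool's 16.56°), and the handle measures 131 x 27 mm. I'll shift about (-4, -2) mm in tool axes and descend to TCP z of about 8 mm.

```bash
python3 - <<'E'
from h import *
im=cv2.imread('pics/w1.png')[:,:,::-1].copy(); m=optics.camera_model('wrist')
w=(im.min(2)>130)&(im.max(2).astype(int)-im.min(2)<60); w[:, :220]=0;w[:,340:]=0;w[150:]=0
h=big(w);r=rect(m,h,.036);print(r); p=np.array(r[0]);a=np.radians(16.57);print('origin from head',p-75*np.array([np.cos(a),np.sin(a)]))
E
python3 -m pendant '[[[-4,-2,10],[0,0,0],1],[[0,0,25],[0,0,0],1],[[0,0,30],[0,0,0],1],[[0,0,30],[0,0,0],1],[[0,0,30],[0,0,0],1],[[0,0,30],[0,0,0],1],[[0,0,25],[0,0,0],1],[[0,0,15],[0,0,0],1],[[0,0,10],[0,0,0],1],[[0,0,8],[0,0,0],1],[[0,0,5],[0,0,0],1],[[0,0,5],[0,0,0],1]]'
python3 -m pendant '[[[0,0,0],[0,0,0],1],[[0,0,0],[0,0,0],1]]'
```

```text
((691.4852905273438, -213.67984008789062), (50.95388412475586, 101.7089614868164), 55.12541961669922)
origin from head [ 619.59988834 -235.06883147]
t: 3.2
tool_pos: [0.5441, -0.2947, 0.0088]
tool_rot: [3.108, 0.449, 0.002]
contact_force: [0.3, -0.2, 0.6]
opening: 0.0852
grip_force: 0.0
t: 3.37
tool_pos: [0.5441, -0.2946, 0.0091]
tool_rot: [3.108, 0.449, 0.001]
contact_force: [-0.0, -0.2, 0.2]
opening: 0.0853
grip_force: 0.0
```

```bash
python3 -m pendant '[[[0,0,0],[0,0,0],0],[[0,0,0],[0,0,0],0],[[0,0,0],[0,0,0],0],[[0,0,0],[0,0,0],0],[[0,0,0],[0,0,0],0],[[0,0,0],[0,0,0],0],[[0,0,0],[0,0,0],0],[[0,0,0],[0,0,0],0],[[0,0,0],[0,0,0],0],[[0,0,0],[0,0,0],0],[[0,0,0],[0,0,0],0],[[0,0,0],[0,0,0],0]]' 50
python3 -m pendant '[[[0,0,-3],[0,0,0],0],[[0,0,-10],[0,0,0],0],[[0,0,-15],[0,0,0],0],[[0,0,-20],[0,0,0],0],[[0,0,-20],[0,0,0],0],[[0,0,-15],[0,0,0],0],[[0,0,-10],[0,0,0],0],[[0,0,-7],[0,0,0],0],[[0,0,0],[0,0,0],0],[[0,0,0],[0,0,0],0]]'
python3 - <<'E'
from h import *
im,m=grab('wrist','w2.png'); o=get_obs(); print(o['t'],o['tool_pos'],o['opening'])
im,m=grab('side','s2.png')
E
```

```text
t: 4.37
tool_pos: [0.5439, -0.2944, 0.0087]
tool_rot: [3.109, 0.449, 0.001]
contact_force: [-0.7, -0.5, 3.8]
opening: 0.0255
grip_force: 50.9
t: 5.2
tool_pos: [0.5432, -0.294, 0.1078]
tool_rot: [-3.109, -0.449, 0.001]
contact_force: [-0.1, 0.4, -2.2]
opening: 0.0255
grip_force: 50.3
5.25 [ 0.54289081 -0.29375329  0.10710537] 0.025373361691441634
```

View pics/w2.png

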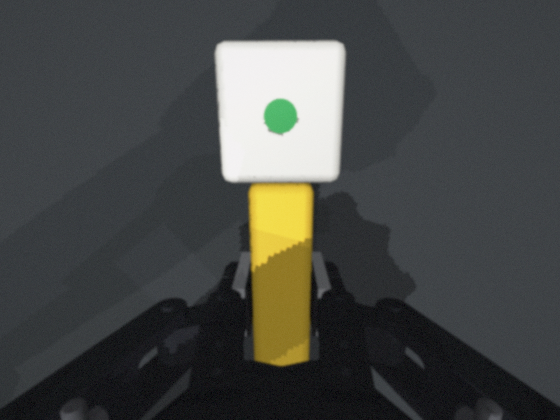

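View pics/s2.png

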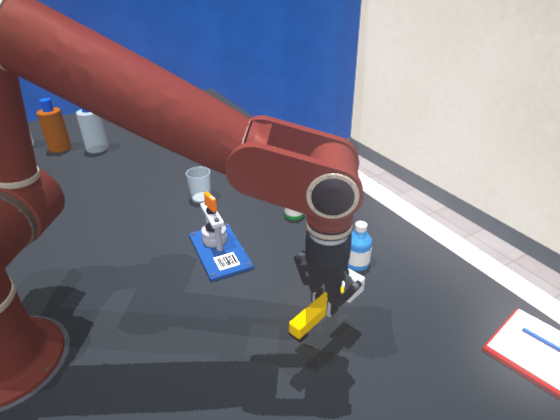

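The scanner is held centred. Its head top spans columns 217–345 and rows 41–181, with the green dot at (281,116), and the side view shows it clear of the bench. I'll compute the head's pose from its top-face edges.

```bash
cat > head.py <<'E'
from h import *
import sys
def head(im,m,o):
    w=((im.min(2)>120)|mask(im,50,90,80,60)); w[:, :190]=0;w[:,380:]=0;w[190:]=0
    w&=~mask(im,20,35); c=big(w)[:,0,:].astype(float)
    x0,y0=c.min(0);x1,y1=c.max(0);L=[]
    for k in range(4): # left,top,right,bottom
        if k%2==0: s=(c[:,1]>y0+25)&(c[:,1]<y1-25)&(abs(c[:,0]-(x0 if k==0 else x1))<15)
        else: s=(c[:,0]>x0+25)&(c[:,0]<x1-25)&(abs(c[:,1]-(y0 if k==1 else y1))<12)
        vx,vy,px,py=cv2.fitLine(c[s].astype(np.float32),cv2.DIST_HUBER,0,.01,.01).ravel(); L.append(np.cross([px,py,1],[px+vx,py+vy,1]))
    Q=[np.cross(L[a],L[b]) for a,b in((0,1),(1,2),(2,3),(3,0))]; Q=np.array([q[:2]/q[2] for q in Q])
    K=np.array([[m['fx'],0,m['cx']],[0,m['fy'],m['cy']],[0,0,1]])
    # scanner frame rel. origin: x fwd, y left, z up
    P=np.array([[100,23,36],[100,-23,36],[50,-23,36],[50,23,36]],float)/1000
    ok,r,t=cv2.solvePnP(P,Q,K,None)
    T=np.array(m['cam_to_world']); F=np.diag([1,-1,-1.])
    R=T[:3,:3]@F@cv2.Rodrigues(r)[0]; p=T[:3,:3]@F@t.ravel()+T[:3,3]
    rms=np.sqrt(((cv2.projectPoints(P,r,t,K,None)[0][:,0]-Q)**2).sum(1).mean())
    print('corners',Q.round(1).tolist(),'rms',rms); print('yaw',np.degrees(np.arctan2(R[1,0],R[0,0])),'x-axis z',R[2,0],'y-axis z',R[2,1]); print('origin',p.round(4),'window',(p+R@[.075,0,0]).round(4),'tool',o['tool_pos'].round(4))
    # assuming level: plane cast
    for z in (o['tool_pos'][2]-.0088+.036,): print('cast',rect(m,Q[:,None,:],z))
if __name__=='__main__':
    o=get_obs(); im,m=grab('wrist',sys.argv[1]); head(im,m,o)
E
python3 head.py w3.png
```

```text
corners [[214.1, 41.0], [345.4, 41.0], [338.2, 181.0], [222.1, 181.0]] rms 0.1637440354010693
yaw 16.49465563830301 x-axis z -0.013207567815746786 y-axis z 0.0034973612503418805
origin [ 0.5418 -0.2937  0.0944] window [ 0.6137 -0.2724  0.0934] tool [ 0.5427 -0.2936  0.1067]
cast ((614.2354736328125, -272.4477844238281), (48.08326721191406, 44.47784423828125), 16.459243774414062)
```

The hold is level to within about 0.8° and the yaw is 16.5°. The window sits at about (+71, +21) mm in world axes from the TCP. Next I carry it to above the label.

```bash
python3 -m pendant '[[[-1,-10,0],[0,0,0],0],[[-2,-20,0],[0,0,0],0],[[-3,-30,0],[0,0,0],0],[[-3,-35,0],[0,0,0],0],[[-4,-35,0],[0,0,0],0],[[-4,-35,0],[0,0,0],0],[[-4,-35,0],[0,0,0],0],[[-4,-35,0],[0,0,0],0],[[-3,-35,0],[0,0,0],0],[[-3,-30,0],[0,0,0],0],[[-2,-20,0],[0,0,0],0],[[0,-10,0],[0,0,0],0]]'
python3 -m pendant '[[[0,0,-4],[0,0,0],0],[[0,0,0],[0,0,0],0],[[0,0,0],[0,0,0],0]]'
python3 head.py w4.png; python3 -c "
from h import *
for n in('side','scene'): grab(n,n+'4.png')"
```

```text
t: 6.35
tool_pos: [0.4165, 0.0153, 0.1072]
tool_rot: [-3.108, -0.453, 0.002]
contact_force: [0.2, -0.6, -1.7]
opening: 0.0252
grip_force: 50.3
t: 6.6
tool_pos: [0.4193, 0.0122, 0.1128]
tool_rot: [3.109, 0.448, 0.002]
contact_force: [0.8, -0.2, -2.0]
opening: 0.0254
grip_force: 50.2
corners [[213.7, 41.0], [345.6, 41.0], [337.9, 181.0], [222.5, 181.0]] rms 0.1789154877265406
yaw 16.491810258207124 x-axis z 0.01615633669392612 y-axis z 0.0005762157188127934
origin [0.4193 0.0123 0.0985] window [0.4912 0.0336 0.0997] tool [0.4193 0.0122 0.1128]
cast ((490.74298095703125, 33.460262298583984), (48.17450714111328, 44.5507698059082), 16.41942024230957)
```

View pics/w4.png

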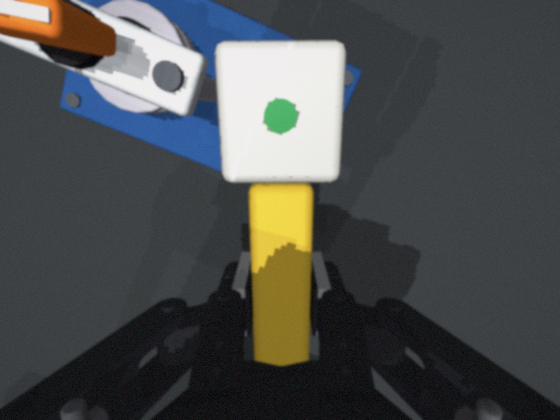

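Head at (217–345, 41–181). The bar's end at (205,60) clears it by about 11 mm. The window needs (-3, +1) mm in world axes and about 38 mm down.

```bash
python3 -m pendant '[[[-2,-2,2],[0,0,0],0],[[-1,0,4],[0,0,0],0],[[0,0,7],[0,0,0],0],[[0,0,8],[0,0,0],0],[[0,0,7],[0,0,0],0],[[0,0,5],[0,0,0],0],[[0,0,3],[0,0,0],0],[[0,0,2],[0,0,0],0],[[0,0,0],[0,0,0],0],[[0,0,0],[0,0,0],0],[[0,0,0],[0,0,0],0]]'
python3 head.py w5.png
python3 - <<'E'
from h import *
im,m=grab('side','side5.png'); grab('scene','scene5.png')
cv2.imwrite('pics/side5c.png',cv2.resize(im[170:300,150:310,::-1],None,fx=4,fy=4,interpolation=cv2.INTER_CUBIC))
E
```

```text
t: 7.67
tool_pos: [0.4155, 0.014, 0.0747]
tool_rot: [3.109, 0.449, 0.001]
contact_force: [0.4, -0.1, -1.7]
opening: 0.0253
grip_force: 50.2
corners [[213.8, 41.0], [345.3, 41.0], [338.1, 181.0], [222.6, 181.0]] rms 0.2314992900423793
yaw 16.58139781827749 x-axis z 0.006750491137069026 y-axis z 0.002443916005730684
origin [0.4152 0.014  0.061 ] window [0.487  0.0354 0.0615] tool [0.4155 0.014  0.0747]
cast ((486.8988037109375, 35.295082092285156), (48.301021575927734, 44.41714859008789), 16.648090362548828)
```

View pics/side5c.png

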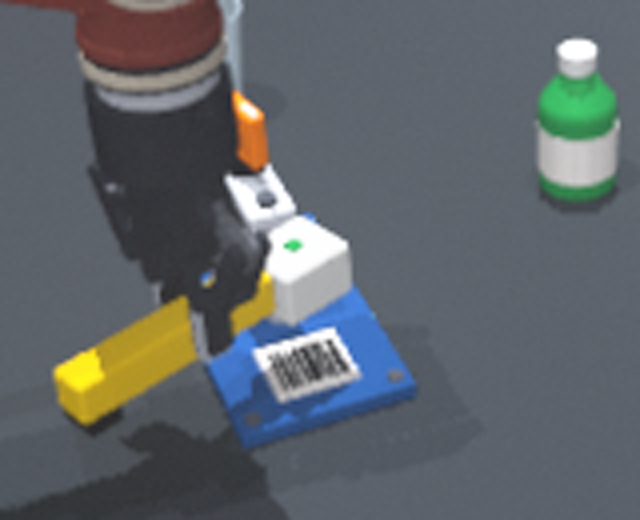

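In the crop the head is at (310,270), over the plate just behind the fully visible label at (305,362), which is what 50 mm height looks like from this angle. The measured window is at (0.487, 0.035, 0.062–0.066), so it is in place. I'll hold for 2.5 s.

```bash
for i in 1 2 3; do python3 -m pendant '[[[0,0,0],[0,0,0],0],[[0,0,0],[0,0,0],0],[[0,0,0],[0,0,0],0],[[0,0,0],[0,0,0],0],[[0,0,0],[0,0,0],0],[[0,0,0],[0,0,0],0],[[0,0,0],[0,0,0],0],[[0,0,0],[0,0,0],0],[[0,0,0],[0,0,0],0],[[0,0,0],[0,0,0],0]]' | head -2; done
python3 -m pendant '[[[0,0,-2],[0,0,0],0],[[0,0,-5],[0,0,0],0],[[0,0,-8],[0,0,0],0],[[0,0,-8],[0,0,0],0],[[0,0,-8],[0,0,0],0],[[0,0,-5],[0,0,0],0],[[0,0,-2],[0,0,0],0]]'
python3 -m pendant '[[[1,10,0],[0,0,0],0],[[2,20,0],[0,0,0],0],[[3,30,0],[0,0,0],0],[[4,35,0],[0,0,0],0],[[4,35,0],[0,0,0],0],[[4,35,0],[0,0,0],0],[[4,35,0],[0,0,0],0],[[4,35,0],[0,0,0],0],[[4,35,0],[0,0,0],0],[[3,30,0],[0,0,0],0],[[2,20,0],[0,0,0],0],[[0,10,0],[0,0,0],0]]'
python3 -m pendant '[[[0,0,0],[0,0,0],0],[[0,0,0],[0,0,0],0],[[0,0,0],[0,0,0],0],[[0,0,0],[0,0,0],0]]'
```

```text
t: 8.65
tool_pos: [0.4151, 0.0141, 0.0743]
t: 9.48
tool_pos: [0.4151, 0.0141, 0.0743]
t: 10.32
tool_pos: [0.4151, 0.0141, 0.0743]
t: 10.9
tool_pos: [0.4161, 0.0139, 0.1141]
tool_rot: [3.109, 0.449, 0.004]
contact_force: [-0.0, 0.1, -1.5]
opening: 0.0253
grip_force: 50.2
t: 11.9
tool_pos: [0.5423, -0.2959, 0.1116]
tool_rot: [3.109, 0.445, -0.001]
contact_force: [0.4, 0.4, -1.7]
opening: 0.0253
grip_force: 50.3
t: 12.23
tool_pos: [0.5416, -0.2912, 0.112]
tool_rot: [-3.108, -0.451, 0.001]
contact_force: [-0.7, 0.3, -1.5]
opening: 0.0255
grip_force: 50.3
```

```bash
python3 -m pendant '[[[0,0,5],[0,0,0],0],[[0,0,15],[0,0,0],0],[[0,0,20],[0,0,0],0],[[0,0,20],[0,0,0],0],[[0,0,16],[0,0,0],0],[[0,0,10],[0,0,0],0],[[0,0,6],[0,0,0],0],[[0,0,4],[0,0,0],0],[[0,0,2],[0,0,0],0],[[0,0,1],[0,0,0],0],[[0,0,0],[0,0,0],0],[[0,0,0],[0,0,0],0]]'
python3 -m pendant '[[[0,0,1],[0,0,0],0],[[0,0,1],[0,0,0],0],[[0,0,0.5],[0,0,0],0],[[0,0,0],[0,0,0],0],[[0,0,0],[0,0,0],0]]'
```

```text
t: 13.23
tool_pos: [0.5426, -0.293, 0.0143]
tool_rot: [3.108, 0.449, 0.002]
contact_force: [1.0, 1.1, -1.9]
opening: 0.0251
grip_force: 50.3
t: 13.65
tool_pos: [0.542, -0.2925, 0.0107]
tool_rot: [-3.109, -0.449, 0.0]
contact_force: [-0.9, -0.6, -1.5]
opening: 0.0253
grip_force: 50.3
```

```bash
python3 -m pendant '[[[0,0,0.7],[0,0,0],0],[[0,0,0.7],[0,0,0],0],[[0,0,0.6],[0,0,0],0],[[0,0,0],[0,0,0],0],[[0,0,0],[0,0,0],0],[[0,0,0],[0,0,0],0]]'
```

```text
t: 14.15
tool_pos: [0.5421, -0.2926, 0.0088]
tool_rot: [3.109, 0.449, -0.0]
contact_force: [1.3, 0.6, -1.0]
opening: 0.0254
grip_force: 50.4
```

```bash
python3 -m pendant '[[[0,0,0.5],[0,0,0],0],[[0,0,0.5],[0,0,0],0],[[0,0,0],[0,0,0],0],[[0,0,0],[0,0,0],0]]'
```

```text
t: 14.48
tool_pos: [0.5421, -0.2926, 0.0087]
tool_rot: [-3.109, -0.449, 0.001]
contact_force: [-2.9, 1.6, 5.3]
opening: 0.0251
grip_force: 51.2
```

It is touching the bench now (+5 N), so I'll release gently and rise.

```bash
python3 -m pendant '[[[0,0,0],[0,0,0],0.4],[[0,0,0],[0,0,0],0.5],[[0,0,0],[0,0,0],0.6],[[0,0,0],[0,0,0],0.8],[[0,0,0],[0,0,0],1],[[0,0,0],[0,0,0],1],[[0,0,0],[0,0,0],1],[[0,0,0],[0,0,0],1]]'
python3 -m pendant '[[[0,0,-5],[0,0,0],1],[[0,0,-15],[0,0,0],1],[[0,0,-25],[0,0,0],1],[[0,0,-30],[0,0,0],1],[[0,0,-30],[0,0,0],1],[[0,0,-30],[0,0,0],1],[[0,0,-30],[0,0,0],1],[[0,0,-30],[0,0,0],1],[[0,0,-30],[0,0,0],1],[[0,0,-20],[0,0,0],1],[[0,0,-10],[0,0,0],1],[[0,0,0],[0,0,0],1]]'
python3 - <<'E'
from h import *
grab('side','side6.png'); im,m=grab('wrist','w6.png'); o=get_obs(); print(o['tool_pos'])
c=big(mask(im,22,34)); print(cen(c),rect(m,c,.036))
ims,ms=grab('scene','sc6.png')
im,m=cv2.imread('pics/side6.png')[:,:,::-1].copy(),optics.camera_model('side')
c=big(mask(im,22,34)); print(cen(c),rect(m,c,.030))
E
```

```text
t: 15.15
tool_pos: [0.5421, -0.2926, 0.0078]
tool_rot: [3.109, 0.449, -0.0]
contact_force: [-0.4, -0.9, 0.6]
opening: 0.0853
grip_force: 0.0
t: 16.15
tool_pos: [0.5432, -0.2933, 0.2667]
tool_rot: [3.105, 0.448, 0.007]
contact_force: [-0.3, -0.7, 0.1]
opening: 0.0853
grip_force: 0.0
[ 0.5417198  -0.29234719  0.26181543]
(281.3122339441051, 216.59133814547474) ((524.78515625, -298.4888610839844), (132.2350311279297, 26.988147735595703), 16.032495498657227)
(314.1363842319891, 346.61697628756986) ((521.0928955078125, -301.0159912109375), (147.95120239257812, 36.60021209716797), 17.213031768798828)
```

The scanner is back flat where it was (132 x 27 mm, yaw 16°). Now I move over the clamp to see the wing.

```bash
python3 -m pendant '[[[3,-15,0],[0,0,0],1],[[6,-30,0],[0,0,0],1],[[7,-40,0],[0,0,0],1],[[8,-40,0],[0,0,0],1],[[8,-40,0],[0,0,0],1],[[8,-40,0],[0,0,0],1],[[8,-40,0],[0,0,0],1],[[8,-40,0],[0,0,0],1],[[8,-40,0],[0,0,0],1],[[7,-40,0],[0,0,0],1],[[5,-32,0],[0,0,0],1],[[2,-20,0],[0,0,0],1]]'
python3 -m pendant '[[[0,0,0],[0,0,0],1],[[0,0,0],[0,0,0],1],[[0,0,0],[0,0,0],1],[[0,0,0],[0,0,0],1]]'
python3 - <<'E'
from h import *
o=get_obs(); im,m=grab('wrist','w7.png'); print(o['tool_pos'],o['q'].round(2))
q=mask(im,5,18,100,40); q[330:]=0; c=big(q); print(cen(c),rect(m,c,.149),cv2.minAreaRect(c))
b=mask(im,100,120); b[330:]=0; print('plate',rect(m,big(b),.012))
E
```

```text
t: 17.3
tool_pos: [0.4967, 0.133, 0.2606]
tool_rot: [-3.107, -0.454, 0.006]
contact_force: [0.4, -0.2, 0.3]
opening: 0.086
grip_force: 0.0
t: 17.63
tool_pos: [0.4987, 0.1286, 0.262]
tool_rot: [3.109, 0.447, -0.002]
contact_force: [-0.2, 0.1, 0.1]
opening: 0.0854
grip_force: 0.0
[0.49871796 0.1285515  0.26200825] [ 0.11 -0.23  1.83 -0.    1.55  1.39]
(280.3933333333333, 194.37555555555554) ((507.37847900390625, 130.5103302001953), (8.94474983215332, 41.30044937133789), 6.12992000579834) ((281.18621826171875, 194.05413818359375), (48.018367767333984, 10.151965141296387), 9.865806579589844)
plate ((493.3753662109375, 89.34529876708984), (200.0374298095703, 110.2068099975586), 84.08639526367188)
```

View pics/w7.png

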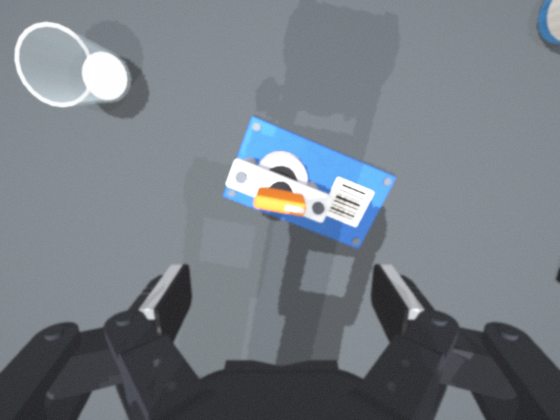

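The wing spans (257,190)–(304,213), with its stripe at the right end, so x is near tool +y turned a little clockwise. The mask's rectangle is too narrow (9 mm), so I'll zoom in.

Run:
```python
from h import *
im=cv2.imread('pics/w7.png'); cv2.imwrite('pics/w7c.png',cv2.resize(im[170:230,240:320],None,fx=9,fy=9,interpolation=cv2.INTER_NEAREST))
h=cv2.cvtColor(im,cv2.COLOR_BGR2HSV)
for v in range(182,220,3): print(v,[tuple(int(a) for a in h[v,u]) for u in (265,280,294)])
m=optics.camera_model('wrist')
R=cv2.Rodrigues(get_obs()['tool_rot'])[0]
T=np.linalg.inv(np.array(m['cam_to_world']))
for z in(.111,.149):
  for s in(-23,23):
    a=np.radians(-83.9); p=T@np.array([.498+s/1000*np.cos(a),.129+s/1000*np.sin(a),z,1]); print(z,s,m['cx']+m['fx']*p[0]/-p[2],m['cy']-m['fy']*p[1]/-p[2])
```

```text
182 [(0, 0, 255), (115, 13, 120), (0, 0, 254)]
185 [(0, 0, 255), (120, 14, 91), (0, 0, 255)]
188 [(11, 143, 234), (7, 43, 101), (0, 0, 255)]
191 [(13, 192, 237), (13, 189, 229), (0, 0, 255)]
194 [(14, 196, 240), (14, 193, 239), (12, 170, 237)]
197 [(23, 163, 255), (14, 192, 242), (14, 194, 239)]
200 [(29, 130, 255), (24, 161, 255), (14, 189, 248)]
203 [(28, 134, 255), (29, 131, 255), (25, 154, 255)]
206 [(27, 145, 255), (28, 134, 255), (27, 18, 255)]
209 [(7, 99, 251), (27, 149, 255), (0, 0, 255)]
212 [(108, 145, 179), (6, 106, 246), (17, 71, 253)]
215 [(103, 22, 105), (108, 159, 172), (132, 63, 166)]
218 [(104, 21, 135), (109, 131, 165), (108, 167, 192)]
0.111 -23 256.77416251168427 189.74090963977827
0.111 23 302.84843273205496 197.80322091056357
0.149 -23 253.4946845477024 200.2431984806893
0.149 23 305.8092152228301 209.29730931088432
```

View pics/w7c.png

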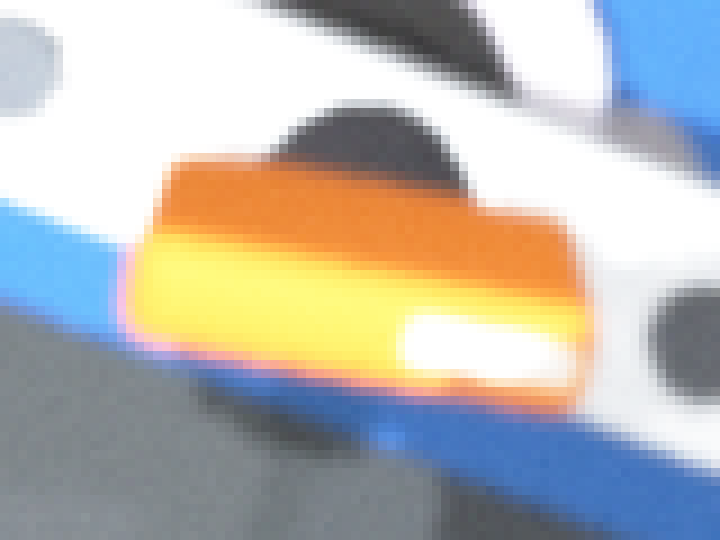

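The top face's corners are at image (257,196), (306,204), (254,208) and (304,216). Its centre (280,206) is within a pixel of the prediction, so the axis is about (0.4975, 0.1285) and wing x is about -83.5°. That puts v at about 1.35, with about 2.65 rad to the stop. I'll rotate the tool -1.39 rad so tool y lies across the wing. q6 then ends near 2.65, inside its range.

```bash
python3 -m pendant '[[[0,0,0],[0,0,-0.116],1],[[0,0,0],[0,0,-0.116],1],[[0,0,0],[0,0,-0.116],1],[[0,0,0],[0,0,-0.116],1],[[0,0,0],[0,0,-0.116],1],[[0,0,0],[0,0,-0.116],1],[[0,0,0],[0,0,-0.116],1],[[0,0,0],[0,0,-0.116],1],[[0,0,0],[0,0,-0.116],1],[[0,0,0],[0,0,-0.116],1],[[0,0,0],[0,0,-0.116],1],[[0,0,0],[0,0,-0.116],1]]'
python3 -m pendant '[[[0,0,5],[0,0,0],0.6],[[0,0,10],[0,0,0],0.6],[[0,0,15],[0,0,0],0.6],[[0,0,15],[0,0,0],0.6],[[0,0,10],[0,0,0],0.6],[[0,0,5],[0,0,0],0.6],[[0,0,0],[0,0,0],0.6],[[0,0,0],[0,0,0],0.6],[[0,0,0],[0,0,0],0.6]]'
python3 - <<'E'
from h import *
o=get_obs(); im,m=grab('wrist','w8.png'); R=cv2.Rodrigues(o['tool_rot'])[0]; print(o['tool_pos'],o['q'].round(2),'tool y deg',np.degrees(np.arctan2(R[1,1],R[0,1])))
q=mask(im,3,32,90,150); q[350:]=0; q[:,:200]=0;q[:,360:]=0; c=big(q); print(cen(c),c[:,0].min(0),c[:,0].max(0),rect(m,c,.149))
cv2.imwrite('pics/w8c.png',cv2.resize(im[150:400,180:380,::-1],None,fx=2.4,fy=2.4))
E
```

```text
t: 18.68
tool_pos: [0.4991, 0.1283, 0.2627]
tool_rot: [-2.094, -2.342, 0.0]
contact_force: [-1.1, 1.3, -0.4]
opening: 0.0853
grip_force: 0.0
t: 19.43
tool_pos: [0.4995, 0.1295, 0.2037]
tool_rot: [2.098, 2.337, 0.002]
contact_force: [0.0, -0.2, 0.9]
opening: 0.0512
grip_force: 0.0
[0.49945882 0.12946622 0.20373113] [ 0.11 -0.19  1.89  0.    1.44  0.  ] tool y deg 6.1559259986473505
(277.36573595311955, 216.65580834195103) [268 186] [287 257] ((496.6365661621094, 133.10423278808594), (12.911392211914062, 51.2717399597168), 6.128215312957764)
```

View pics/w8c.png

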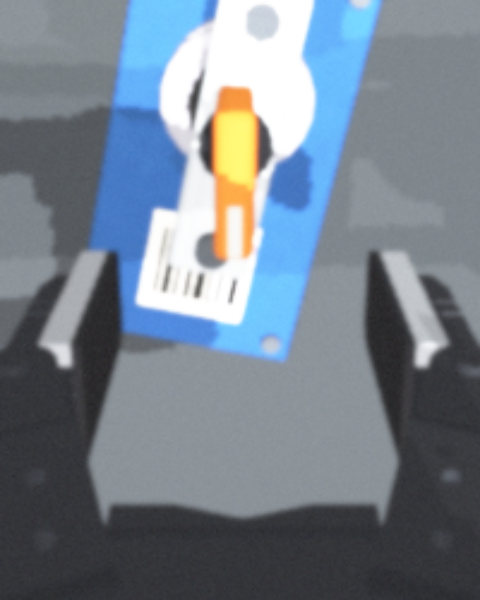

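The wing at crop (235,170) runs parallel to the pads (6.13° against 6.16°), between them but about 2.5 mm off centre. I'll correct that, descend 88 mm and close.

```bash
python3 -m pendant '[[[-0.5,-1.5,5],[0,0,0],0.6],[[-0.5,-1,12],[0,0,0],0.6],[[0,0,15],[0,0,0],0.6],[[0,0,15],[0,0,0],0.6],[[0,0,14],[0,0,0],0.6],[[0,0,10],[0,0,0],0.6],[[0,0,8],[0,0,0],0.6],[[0,0,5],[0,0,0],0.6],[[0,0,3],[0,0,0],0.6],[[0,0,0],[0,0,0],0.6],[[0,0,0],[0,0,0],0.6],[[0,0,0],[0,0,0],0.6]]' 60
python3 -m pendant '[[[0,0,0],[0,0,0],0.3],[[0,0,0],[0,0,0],0.2],[[0,0,0],[0,0,0],0],[[0,0,0],[0,0,0],0],[[0,0,0],[0,0,0],0],[[0,0,0],[0,0,0],0],[[0,0,0],[0,0,0],0],[[0,0,0],[0,0,0],0],[[0,0,0],[0,0,0],0]]'
python3 -c "
from h import *
o=get_obs(); print(o['contact_force'],o['wrist_torque'],o['q'])"
```

```text
t: 20.48
tool_pos: [0.4972, 0.1283, 0.1167]
tool_rot: [2.098, 2.337, 0.002]
contact_force: [-0.3, -0.9, -1.3]
opening: 0.0511
grip_force: 0.0
t: 21.23
tool_pos: [0.4972, 0.1283, 0.1164]
tool_rot: [2.098, 2.337, 0.002]
contact_force: [2.3, 0.1, 1.4]
opening: 0.0109
grip_force: 60.2
[2.33462982 0.06441408 1.41776541] [ 0.07049671 -0.38095743 -0.00243472] [ 1.07459375e-01 -1.16816351e-01  1.97676997e+00  2.89114311e-05
  1.28002993e+00 -5.44100537e-04]
```

```bash
cat > st.py <<'E'
from h import *
o=get_obs(); R=cv2.Rodrigues(o['tool_rot'])[0]; print('t',o['t'],'F',o['contact_force'].round(1),'M',o['wrist_torque'].round(3),'toolyaw',np.arctan2(R[1,1],R[0,1]).round(4),'q6',o['q'][5].round(3),o['tool_pos'].round(4),'op',o['opening'].round(4))
E
python3 st.py
python3 -m pendant '[[[0,0,0],[0,0,0.05],0],[[0,0,0],[0,0,0.09],0],[[0,0,0],[0,0,0.09],0],[[0,0,0],[0,0,0.09],0],[[0,0,0],[0,0,0.09],0],[[0,0,0],[0,0,0.09],0],[[0,0,0],[0,0,0.09],0],[[0,0,0],[0,0,0.09],0],[[0,0,0],[0,0,0.09],0],[[0,0,0],[0,0,0.09],0],[[0,0,0],[0,0,0.09],0],[[0,0,0],[0,0,0.05],0]]'>/dev/null; python3 st.py
python3 -m pendant '[[[0,0,0],[0,0,0.05],0],[[0,0,0],[0,0,0.09],0],[[0,0,0],[0,0,0.09],0],[[0,0,0],[0,0,0.09],0],[[0,0,0],[0,0,0.09],0],[[0,0,0],[0,0,0.09],0],[[0,0,0],[0,0,0.09],0],[[0,0,0],[0,0,0.09],0],[[0,0,0],[0,0,0.09],0],[[0,0,0],[0,0,0.09],0],[[0,0,0],[0,0,0.09],0],[[0,0,0],[0,0,0.05],0]]'>/dev/null; python3 st.py
python3 -m pendant '[[[0,0,0],[0,0,0.05],0],[[0,0,0],[0,0,0.08],0],[[0,0,0],[0,0,0.05],0],[[0,0,0],[0,0,0],0],[[0,0,0],[0,0,0],0]]'>/dev/null; python3 st.py
```

```text
Traceback (most recent call last):
  File "st.py", line 2, in <module>
    o=get_obs(); R=cv2.Rodrigues(o['tool_rot'])[0]; print('t',o['t'],'F',o['contact_force'].round(1),'M',o['wrist_torque'].round(3),'toolyaw',np.arctan2(R[1,1],R[0,1]).round(4),'q6',o['q'][5].round(3),o['tool_pos'].round(4),'op',o['opening'].round(4))
                                                                                                                                                                                                                                     ^^^^^^^^^^^^^^^^^^
AttributeError: 'float' object has no attribute 'round'
Traceback (most recent call last):
  File "st.py", line 2, in <module>
    o=get_obs(); R=cv2.Rodrigues(o['tool_rot'])[0]; print('t',o['t'],'F',o['contact_force'].round(1),'M',o['wrist_torque'].round(3),'toolyaw',np.arctan2(R[1,1],R[0,1]).round(4),'q6',o['q'][5].round(3),o['tool_pos'].round(4),'op',o['opening'].round(4))
                                                                                                                                                      
[... 707 characters left out ...]
^^^^^^^^^^^^^^^^^
AttributeError: 'float' object has no attribute 'round'
Traceback (most recent call last):
  File "st.py", line 2, in <module>
    o=get_obs(); R=cv2.Rodrigues(o['tool_rot'])[0]; print('t',o['t'],'F',o['contact_force'].round(1),'M',o['wrist_torque'].round(3),'toolyaw',np.arctan2(R[1,1],R[0,1]).round(4),'q6',o['q'][5].round(3),o['tool_pos'].round(4),'op',o['opening'].round(4))
                                                                                                                                                                                                                                     ^^^^^^^^^^^^^^^^^^
AttributeError: 'float' object has no attribute 'round'
```

```bash
sed -i "s/o\['opening'\].round(4)/o['opening'],o['grip_force']/" st.py; python3 st.py
```

```text
t 23.65 F [-1.   4.8  4. ] M [ 0.87   0.041 -0.07 ] toolyaw -2.0722 q6 2.18 [0.4962 0.1298 0.1163] op 0.011270182107795384 60.53570866584778
```

It has turned 2.18 rad with -0.07 N m (running torque), leaving about 0.47 rad. I'll creep from here and watch the moment.

```bash
python3 -m pendant '[[[0,0,0],[0,0,0.05],0],[[0,0,0],[0,0,0.08],0],[[0,0,0],[0,0,0.08],0],[[0,0,0],[0,0,0.05],0],[[0,0,0],[0,0,0],0],[[0,0,0],[0,0,0],0]]'>/dev/null; python3 st.py
python3 -m pendant '[[[0,0,0],[0,0,0.03],0],[[0,0,0],[0,0,0.03],0],[[0,0,0],[0,0,0.03],0],[[0,0,0],[0,0,0],0],[[0,0,0],[0,0,0],0]]'>/dev/null; python3 st.py
python3 -m pendant '[[[0,0,0],[0,0,0.02],0],[[0,0,0],[0,0,0.02],0],[[0,0,0],[0,0,0],0],[[0,0,0],[0,0,0],0]]'>/dev/null; python3 st.py
```

```text
t 24.15 F [0.5 6.1 2.7] M [ 0.969 -0.057 -0.092] toolyaw -2.3322 q6 2.44 [0.4963 0.13   0.1163] op 0.0112147632588107 60.44662535190582
t 24.5667 F [0.7 6.7 2.8] M [ 1.013 -0.124 -0.061] toolyaw -2.4222 q6 2.53 [0.4964 0.13   0.1163] op 0.011206299898866139 60.416014194488525
t 24.9 F [0.1 6.7 3.4] M [ 1.062 -0.062 -0.041] toolyaw -2.4622 q6 2.57 [0.4965 0.1301 0.1164] op 0.011253243392129292 60.40426433086395
```

```bash
for i in 1 2 3; do python3 -m pendant '[[[0,0,0],[0,0,0.02],0],[[0,0,0],[0,0,0.02],0],[[0,0,0],[0,0,0],0],[[0,0,0],[0,0,0],0]]'>/dev/null; python3 st.py; done
```

```text
t 25.2333 F [0.2 7.2 3.4] M [ 1.017 -0.096 -0.115] toolyaw -2.5021 q6 2.61 [0.4965 0.1301 0.1163] op 0.0112467850614117 60.38728952407837
t 25.5667 F [0.5 6.1 2.6] M [ 1.058 -0.131  0.56 ] toolyaw -2.5403 q6 2.648 [0.4965 0.1301 0.1163] op 0.011456742355468414 60.429593324661255
t 25.9 F [0.4 7.3 3.5] M [ 1.075 -0.084  1.579] toolyaw -2.5766 q6 2.685 [0.4965 0.1301 0.1164] op 0.011513761874177351 73.05043839180144
```

It seated: the moment jumped to +1.58 N m. Stiffness of about 28 N m/rad puts first contact at tool yaw ≈ -2.517, where -2.534 was expected from the clamp's yaw. A quarter turn back means a target yaw of about -0.946, i.e. 1.63 rad counter-clockwise from here.

```bash
python3 -m pendant '[[[0,0,0],[0,0,-0.05],0],[[0,0,0],[0,0,-0.085],0],[[0,0,0],[0,0,-0.085],0],[[0,0,0],[0,0,-0.085],0],[[0,0,0],[0,0,-0.085],0],[[0,0,0],[0,0,-0.085],0],[[0,0,0],[0,0,-0.085],0],[[0,0,0],[0,0,-0.085],0],[[0,0,0],[0,0,-0.085],0],[[0,0,0],[0,0,-0.085],0],[[0,0,0],[0,0,-0.085],0],[[0,0,0],[0,0,-0.05],0]]'>/dev/null
python3 -m pendant '[[[0,0,0],[0,0,-0.05],0],[[0,0,0],[0,0,-0.085],0],[[0,0,0],[0,0,-0.085],0],[[0,0,0],[0,0,-0.085],0],[[0,0,0],[0,0,-0.085],0],[[0,0,0],[0,0,-0.085],0],[[0,0,0],[0,0,-0.085],0],[[0,0,0],[0,0,-0.05],0],[[0,0,0],[0,0,-0.02],0],[[0,0,0],[0,0,0],0],[[0,0,0],[0,0,0],0]]'>/dev/null; python3 st.py
python3 - <<'E'
from h import *
grab('scene','sc9.png');grab('side','si9.png');im,m=grab('wrist','w9.png')
b=mask(im,100,120); b[330:]=0; print('plate',rect(m,big(b),.012))
cv2.imwrite('pics/w9c.png',cv2.resize(im[150:420,160:400,::-1],None,fx=2.2,fy=2.2))
s=cv2.imread('pics/si9.png')[:,:,::-1].copy();ms=optics.camera_model('side')
c=big(mask(s,22,34)); print(cen(c),rect(ms,c,.030))
d=cv2.absdiff(cv2.imread('pics/si9.png'),cv2.imread('pics/side0.png')).max(2); print('bottle/beaker diff',(d[180:222,280:308]>40).sum(),(d[220:272,343:375]>40).sum(),(d[165:205,185:212]>40).sum())
E
```

```text
t 27.8167 F [-1.3  2.3  5.5] M [0.405 0.305 0.118] toolyaw -1.0023 q6 1.11 [0.4962 0.1287 0.1163] op 0.01108991581563812 60.70753633975983
plate ((493.46734619140625, 89.39109802246094), (199.78292846679688, 109.25347137451172), 84.12394714355469)
(313.9502621722846, 346.67685393258427) ((520.791748046875, -300.946044921875), (147.4173583984375, 36.912071228027344), 17.21302604675293)
bottle/beaker diff 0 0 733
```

View pics/w9c.png

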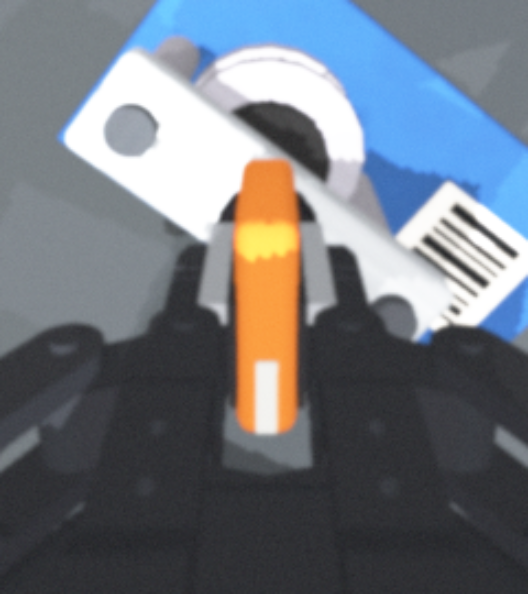

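The wing lies square between the pads at crop (267,300), stripe towards the gripper. Yaw is -1.002, so about 0.056 rad remains. The beaker patch in the side view may simply be hidden by the arm, so I'll check it in the scene view.

```bash
python3 -m pendant '[[[0,0,0],[0,0,-0.03],0],[[0,0,0],[0,0,-0.026],0],[[0,0,0],[0,0,0],0],[[0,0,0],[0,0,0],0],[[0,0,0],[0,0,0],0]]'>/dev/null; python3 st.py
python3 - <<'E'
from h import *
a,b=cv2.imread('pics/sc9.png'),cv2.imread('pics/scene0.png'); d=cv2.absdiff(a,b).max(2); print((d[230:270,388:428]>40).sum(),(d[210:245,198:226]>40).sum(),(d[250:285,283:312]>40).sum())
E
```

```text
t 28.3833 F [-1.5  1.8  5.3] M [0.357 0.246 0.064] toolyaw -0.9462 q6 1.054 [0.4962 0.1287 0.1163] op 0.011073378294631642 60.69658935070038
0 0 0
```

The bottles and beaker show no change in the scene view. The screw is a quarter turn back from seated and still gripped, so I'm handing in.

```bash
python3 -c "
from h import *
print(ctrl.finish_job())"
```

```text
the job is handed in; nothing more can be done
None
```

Job handed in at about 28 s: the scanner was held about 5 cm above the label for over 2 s and laid back flat, the screw was seated and backed off a quarter turn (1.57 rad) with the gripper still holding it, and the bottles and beaker did not move.

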